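# Load a label spool on to the counter stand

### The arm

A 6-joint arm with a two-finger parallel gripper is mounted at the origin on the work surface. World frame = base frame: x ahead of the robot, y to its left, z up, the work surface at z = 0. Lengths are in m, angles in rad, forces in N, time in s.
With the tool pointing down it reaches from about 0.275 to 0.825 m from the base axis. Payload 4.9 kg.
Tool frame: the origin (TCP) lies midway between the tips of the shut fingers; the grasp point (between the pads) lies 19 mm behind it (grip_point_offset is the distance from the TCP to the grasp point, in m); z points along the fingers, x is the direction in which the jaws open and shut, and the axes are right-handed (so a half turn about z gives the same grasp; the last joint's range is limited). The gripper opens to 85 mm and grips with 20 to 120 N. Pads are 22 mm wide; open, the fingers measure 114 mm over their backs; the gripper's body (76 mm by 85 mm) begins 54 mm behind the grasp point. The pads swing forward as they close: fully open they stand 13 mm farther back than shut.
Start: joints at [1.07, 0.326, -0.193, 1.052, 0, 1.437], TCP at [0.197, 0.513, 0.231] pointing down, gripper open.
Joint ranges: [-2.65, 2.65], [-0.97, 1.79], [-1.3, 1.35], [-1.93, 2.1], [-1.47, 1.37], [-3.14, 3.14]. Speed limits (rad/s): [2.57, 2.57, 3.14, 3.14, 3.14, 3.14].

### API

Orientations are given as a rotation vector (axis times angle).
In Python, from cell import * gives the robot as it stands. Calls block until the motion is done:
- movep(position, orientation): joint-space move of the TCP to a pose.
- move_l(position, velocity=0.15, rot=None, until_force=None): straight line of the TCP; rot=None keeps the orientation; velocity is the mean speed in m/s. With until_force (N) it stops when the force on the tool has changed by that much, and returns True; else False.
- set_joints(angles): joint-space move.
- let_go() and grab(newtons=None): open the fingers fully, or close them until they stop; newtons is the grip in N (None keeps the last).
- sleep(seconds).
- ik(position, orientation): joint angles nearest the present ones, or None.
- get_state(): the state.
- grab_frame(name): name is "side" or "top"; returns a dict with "img" (420x560x3 uint8, red, green, blue), "fx", "fy", "cx", "cy" (pixels), "cam_to_world" (4x4, takes a point from camera to world coordinates). Camera axes: x right, y down, z forward; pixel columns grow to the right and rows downward; lengths in m; the calibration is good to about 2 mm. A picture is of the moment at which its call begins. There is no depth.
A pose or a line that the arm cannot do raises MotionError and nothing moves.
- sign_off(): hands the job in, once; it reports no verdict.
Trained networks look in the newest picture that a camera, given by its name, has taken for a name from the list of things; names that differ only in an ending like _2 or _b are one class to them, and where a whole thing is asked for, a point or a joint stands for the part that bears it (a point fixed in the world has none). Each returns a list of dicts, best first, with "score" (0 to 1); they miss things now and then, are a little off and sometimes report something else, mostly with a low value. They report only what shows in the picture. A call takes as long as a camera call.
- spot_in(camera, name): "centre" ([column, row] in pixels, amid what is visible of it).
- silhouettes(camera, name): "mask" (420x560 bool, what is visible of it) and "centre" ([column, row] in pixels, amid what is visible of it).
- tip_of(camera, name): "centre" ([column, row] in pixels: a listed point, or the origin of a listed thing).
The state is a dict: "clock": time; "q": joint angles; "joint_velocities": joint speeds; "tau": joint torques, N m; "position": TCP position; "eef_rot": TCP orientation; "contact_force": force on the tool from outside, world axes, zero at the start; "wrist_torque": the same for the moment, N m; "finger_gap": opening from 0.0 (shut) to 1.0 (fully open).
Only numpy, scipy, OpenCV 4.12 (cv2) and the standard library are available. Lean on these libraries where they do the work, as an engineer would, in place of code of your own. Each camera call takes 0.05 s, during which the arm holds its last target. There are 200 camera calls.

### The job

Pick up the spindle by its black grip, slide its rod gently through the bore of the blue spool lying in its cradle until the collar meets the spool, and lift the spool out on the rod without gripping the spool itself. Then slide the rod into the socket of the green stand until it is fully home on the hidden rubber stop, lean on it there along the rod with a steady push of about 10 N for a second, and let go, leaving the spool hanging on the spindle. Never push hard (20 N is too much), and leave the orange spool and the jar and the ointment pot alone.

Things in the scene. Friction and masses are not known exactly. Their poses are not given: they have to be found in the camera images.
- spindle: Loose spindle, 158 mm long, 110 g, lying level on the grey rest, rod pointing to the robot's left at the start. Origin on the rod's axis at the middle of the grip; x along the rod towards its tip, z up. Black grip: x -30 to 30 mm, 20 mm wide (y), 24 mm tall. Aluminium collar of 32 mm diameter: x 30 to 36 mm. Steel rod of 12 mm diameter: x 36 to 128 mm, its last 6 mm tapering to 7 mm diameter.
- spindle_tip (a point): Centre of the end face of the spindle's rod, 128 mm from the spindle's origin along its x.
- rest: Grey fixed rest under the spindle; origin on the table below the grip's middle, x along the rod. Two thin notched uprights (25 mm behind the grip's middle, and 75 mm ahead of it under the rod) hold the rod's axis 50 mm above the table; highest points 56 mm. Base 50 mm wide, 8 mm thick.
- blue_spool: Loose spool of 64 mm diameter and 32 mm width, about 120 g, white flanges and blue winding, lying on its rim in the blue spool's cradle with its axis level. Origin at the middle of the bore; x along the bore (at the start towards the cradle's end wall), bore of 16 mm diameter right through.
- orange_spool: The same spool with orange winding in a cradle of its own; must stay there.
- blue_cradle: Grey fixed V cradle that holds the blue spool with its axis 55 mm above the table; origin on the table under the middle of the trough, x along the trough. The trough is 46 mm long and open at its -x end, where the rod enters; at x = 23 mm stand two end posts (58 mm tall) that stop the spool, with a gap of 28 mm between them for the rod. 76 mm wide.
- orange_cradle: The same cradle, holding the orange spool.
- stand: Green fixed stand with an aluminium socket; origin on the table under the socket's mouth, x into the socket. The socket's axis is level, 125 mm above the table; octagonal bore 14 mm across flats, with a hidden rubber stop 38 to 52 mm inside the mouth; socket barrel 44 mm in diameter, 60 mm long. Column under it 36 mm wide, base plate 10 mm thick from x -15 to 115 mm, 100 mm wide.
- stop: Depth stop inside the socket. Its rubber face is clamped anywhere from 38 to 52 mm inside the mouth, differently each time; it cannot be seen and this pose does not tell it, so it must be felt. Origin on the socket's axis, always 38 mm inside the mouth; x along the socket, inwards. The face does not give when pushed.
- jar: White jar with blue cap, 60 mm in diameter, 70 mm tall, origin under its base; a bystander.
- ointment_pot: Small white pot, 48 mm in diameter, 32 mm tall, origin under its base; a bystander.

How it is judged:
By the outcome, as a careful person would: the job done as asked, in the order asked, and still so for the second after the job is handed in, with the robot touching nothing.
It also fails if it takes over 72 s, if anything falls off the work surface, if the arm or the gripper's body presses on something with over 40 N, if the wrist force passes 120 N, or if a joint passes its speed limit or range.

## Working session

There is one attempt and no reset: what is moved stays moved. The work goes in short steps, each a Python script; the robot and the scene stay as the last script left them, time stands still between calls to the robot, and variables do not carry over. Pictures are saved under pics/ and viewed, about 8 in all and at most 12, crops included, and the job is handed in when it is done.

```bash
ls; mkdir -p pics; python3 - <<'E'
from cell import *
import cv2,numpy as np
s=get_state();print({k:np.round(v,3).tolist() if not isinstance(v,(dict,str)) else v for k,v in s.items()})
ims=[]
for c in ["side","top"]:
    f=grab_frame(c);ims.append(f["img"]);print(c,f["fx"],f["fy"],f["cx"],f["cy"]);print(np.round(f["cam_to_world"],4).tolist())
    for n in ["spindle","spindle_tip","rest","blue_spool","blue_cradle","orange_spool","orange_cradle","stand","stop","jar","ointment_pot"]:
        print(n,[(np.round(d["centre"],1).tolist(),round(d["score"],2)) for d in tip_of(c,n)[:3]])
    cv2.imwrite(f"pics/{c}0.png",f["img"][:,:,::-1])
E
```

```text
pics
{'clock': 0.0, 'q': [1.07, 0.327, -0.194, 1.052, -0.0, 1.437], 'joint_velocities': [-0.0, 0.0, -0.0, 0.001, 0.0, 0.002], 'tau': [0.001, -44.34, 26.244, 0.016, -0.0, 0.0], 'position': [0.197, 0.513, 0.231], 'eef_rot': [2.589, 1.779, -0.002], 'contact_force': [0.524, 0.37, -0.008], 'wrist_torque': [-0.024, -0.044, -0.023], 'finger_gap': 1.001}
side 506.07772015829596 506.07772015829596 280.9486089364769 209.33428360330294
[[0.8668, -0.2751, 0.416, 0.0932], [-0.4986, -0.4653, 0.7313, -0.751], [-0.0076, -0.8413, -0.5405, 0.6888], [0.0, 0.0, 0.0, 1.0]]
spindle [([407.0, 345.6], 0.66)]
spindle_tip []
rest [([405.0, 360.7], 0.72)]
blue_spool [([252.4, 241.5], 0.92)]
blue_cradle [([250.6, 263.4], 0.7)]
orange_spool [([326.8, 211.5], 0.62)]
orange_cradle [([324.8, 230.2], 0.79), ([279.6, 200.4], 0.67)]
stand [([229.4, 196.5], 0.75)]
stop []
jar [([277.9, 197.4], 0.69)]
ointment_pot [([218.5, 234.8], 0.68)]
top 522.5475040958037 522.5475040958037 278.5403473599625 218.93043174209677
[[-0.1424, -0.9686, 0.2037, 0.321], [-0.9898, 0.1396, -0.0282, 0.0385], [-0.0012, -0.2057, -0.9786, 1.2511], [0.0, 0.0, 0.0, 1.0]]
spindle [([427.0, 198.5], 0.89)]
spindle_tip [([367.7, 200.3], 0.61)]
rest [([419.0, 207.3], 0.94)]
blue_spool [([269.9, 263.9], 0.86)]
blue_cradle [([273.4, 268.0], 0.79)]
orange_spool [([251.3, 183.1], 0.74)]
orange_cradle [([259.1, 187.2], 0.57)]
stand [([151.8, 247.7], 0.78)]
stop [([188.8, 205.9], 0.73)]
jar [([185.9, 204.7], 0.74)]
ointment_pot [([220.6, 282.8], 0.69)]
```

View pics/side0.png

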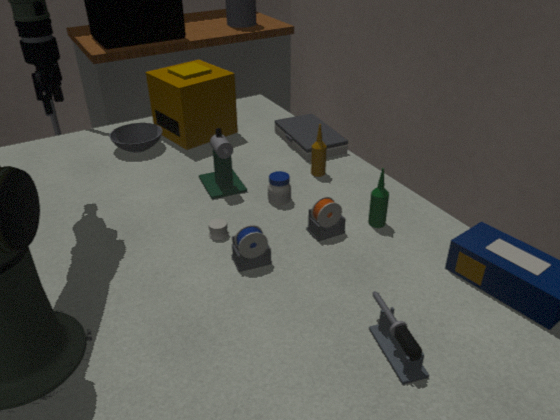

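View pics/top0.png

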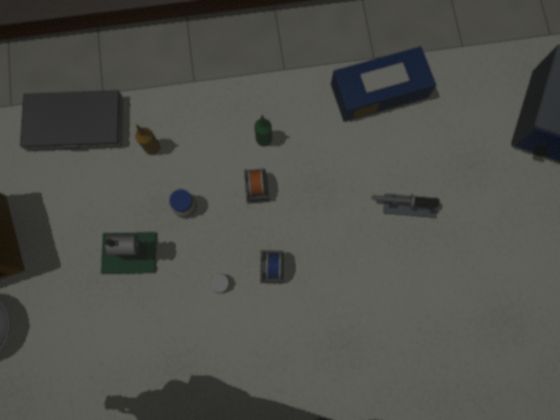

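The side view shows the spindle grip at (407,345), blue spool (252,241), orange spool (326,211) and stand (222,175). In the top view the grip is at (427,202), blue spool (272,266), stand barrel (121,245). All axes run roughly +y, and the socket mouth faces the robot's right. I'll refine the poses by fitting model silhouettes in both views.

```bash
cat > h.py <<'E'
from cell import *
import cv2,numpy as np
from scipy.optimize import minimize
from scipy.spatial.transform import Rotation as R
def cyl(x0,x1,r0,r1=None,n=32):
    r1=r0 if r1 is None else r1; a=np.linspace(0,2*np.pi,n,endpoint=False)
    return np.vstack([np.c_[np.full(n,x),r*np.cos(a),r*np.sin(a)] for x,r in((x0,r0),(x1,r1))])/1e3
def box(x0,x1,y,z0,z1):
    return np.array([[a,b,c] for a in(x0,x1) for b in(-y,y) for c in(z0,z1)])/1e3
SPIN=[box(-30,30,10,-12,12),cyl(30,36,16),cyl(36,122,6),cyl(122,128,6,3.5)]
SPOOL=[cyl(-16,16,32)]
STAND=[box(-15,115,50,-125,-115),cyl(0,60,22),box(12,48,18,-115,0)]  # origin on the axis at mouth
def proj(f,P):
    T=np.linalg.inv(f["cam_to_world"]);c=P@T[:3,:3].T+T[:3,3]
    return np.c_[f["fx"]*c[:,0]/c[:,2]+f["cx"],f["fy"]*c[:,1]/c[:,2]+f["cy"]]
def ray(f,px):
    d=f["cam_to_world"][:3,:3]@[(px[0]-f["cx"])/f["fx"],(px[1]-f["cy"])/f["fy"],1]
    return f["cam_to_world"][:3,3],d/np.linalg.norm(d)
def tri(obs):
    A=np.zeros((3,3));b=np.zeros(3)
    for f,px in obs:
        o,d=ray(f,px);M=np.eye(3)-np.outer(d,d);A+=M;b+=M@o
    return np.linalg.solve(A,b)
def place(P,p):  # p=x,y,z,yaw
    return P@R.from_euler('z',p[3]).as_matrix().T+p[:3]
S=4
def render(f,model,p):
    m=np.zeros((420*S,560*S),np.uint8)
    for P in model:
        h=cv2.convexHull(((proj(f,place(P,p))+.5)*S*16-8).astype(np.int32)); cv2.fillConvexPoly(m,h,1,shift=4)
    return cv2.resize(m.astype(np.float32),(560,420),interpolation=cv2.INTER_AREA)
def fit(obs,model,p0,free=4):  # obs: [(frame,mask float)]
    sc=np.array([.01,.01,.01,.1])[:free]
    def cost(u):
        p=np.array(p0,float);p[:free]+=u*sc
        return sum(np.abs(render(f,model,p)-m).sum()/m.sum() for f,m in obs)
    r=minimize(cost,np.zeros(free),method="Nelder-Mead",options=dict(initial_simplex=np.vstack([np.zeros(free),np.eye(free)]),xatol=.01,fatol=1e-4,maxiter=250))
    p=np.array(p0,float);p[:free]+=r.x*sc;return p,r.fun
def masks(c,name,n=3,near=None):
    ms=[]
    for _ in range(n):
        f=grab_frame(c);L=silhouettes(c,name)
        if near is not None:L=[d for d in L if np.hypot(*(np.array(d["centre"])-near))<25]
        if L:ms.append(L[0]["mask"].astype(np.float32))
    return f,(np.mean(ms,0) if ms else None)
E
cat > a.py <<'E'
from h import *
import pickle
near={"spindle":((402,335),(410,202)),"blue_spool":((252,241),(272,266)),"stand":((222,175),(130,250)),"orange_spool":((326,211),(257,184))}
p0={}
out={}
for n,m in(("spindle",SPIN),("blue_spool",SPOOL),("stand",STAND),("orange_spool",SPOOL)):
    obs=[]
    for c,nr in zip(("side","top"),near[n]):
        f,mk=masks(c,n,3,nr)
        if mk is None: print(n,c,"none");continue
        obs.append((f,mk))
    z={"spindle":.05,"stand":.125}.get(n,.055)
    cs=[np.array(cv2.moments(mk)["m10"])/mk.sum() for f,mk in obs]
    f,mk=obs[-1];M=cv2.moments(mk);o,d=ray(f,(M["m10"]/M["m00"],M["m01"]/M["m00"]));g=o+d*(z-o[2])/d[2]
    yaw=np.pi/2; g[1]-={"spindle":.04,"stand":.04}.get(n,0)
    best=min((fit(obs,m,[*g[:2],z,yaw+a]) for a in(-.15,0,.15)),key=lambda r:r[1])
    out[n]=best[0];print(n,np.round(best[0],4),round(best[1],3),[round(float(mk.sum())) for f,mk in obs],[round(float(np.abs(render(f,m,best[0])-mk).sum())) for f,mk in obs])
    pickle.dump(out,open("poses.pkl","wb"))
tiles=[]
for c in("side","top"):
    f=grab_frame(c)
    for n,m in(("spindle",SPIN),("blue_spool",SPOOL),("stand",STAND)):
        u=proj(f,place(np.zeros((1,3)),out[n]))[0];x0,y0=(u-[33,37]).astype(int)
        t=cv2.resize(f["img"][y0:y0+75,x0:x0+66,::-1],(264,300),interpolation=cv2.INTER_CUBIC)
        t=cv2.convertScaleAbs(t,alpha=1.7)
        for P in m:
            h=cv2.convexHull(((proj(f,place(P,out[n]))-[x0,y0]+.5)*4).astype(np.int32));cv2.polylines(t,[h],True,(0,255,255),1)
        tiles.append(t)
cv2.imwrite("pics/fit.png",np.vstack([np.hstack(tiles[:3]),np.hstack(tiles[3:])]))
print(get_state()["clock"])
E
python3 a.py
```

```text
spindle [ 0.5654 -0.3427  0.0456  1.3387] 0.298 [935, 491] [133, 77]
blue_spool [0.4636 0.0323 0.0544 1.3667] 0.197 [860, 375] [34, 59]
stand [0.5405 0.3226 0.1257 1.4281] 0.164 [1665, 2282] [130, 194]
orange_spool [0.6652 0.0454 0.0553 1.5431] 0.18 [690, 342] [32, 46]
3.7
```

View pics/fit.png

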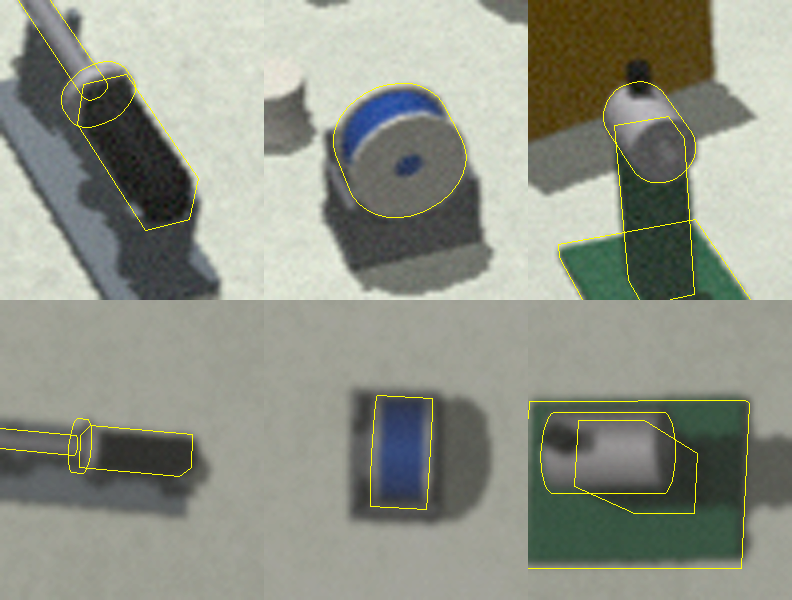

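The outlines fit well: spool z is 0.054 and socket z is 0.126, both close to nominal. The spool yaw looks about 3° off against the winding, so I'll measure it directly and grasp the spindle in the same script.

```bash
cat >> h.py <<'E'
def down(a): return np.pi*np.array([np.cos(a/2),np.sin(a/2),0])
def rectyaw(f,mask,z):
    ys,xs=np.nonzero(mask); P=[]
    h=cv2.convexHull(np.c_[xs,ys].astype(np.int32))[:,0]
    for px in h:
        o,d=ray(f,px);P.append((o+d*(z-o[2])/d[2])[:2])
    r=cv2.minAreaRect((np.array(P)*1000).astype(np.float32));return np.round(r[0],1),np.round(r[1],1),round(r[2],2)
E
python3 - <<'E'
from h import *
import pickle
P=pickle.load(open("poses.pkl","rb"))
f=grab_frame("top")
def near(n,c):
    L=[d for d in silhouettes("top",n) if np.hypot(*(np.array(d["centre"])-c))<25]
    return L[0]["mask"] if L else None
s,c=near("blue_spool",(272,266)),near("blue_cradle",(272,266))
print("cradle",rectyaw(f,(s|c) if c is not None else s,.03))
print("stand",rectyaw(f,near("stand",(130,250)),.01))
print("rest",rectyaw(f,near("rest",(415,207))|near("spindle",(410,202)),.03))
hsv=cv2.cvtColor(f["img"],cv2.COLOR_RGB2HSV);b=np.zeros((420,560),bool);w=np.s_[240:292,250:295]
b[w]=((hsv[...,0]>105)&(hsv[...,0]<130)&(hsv[...,1]>110))[w];print("blue",b.sum(),rectyaw(f,b,.08))
for n,z in(("spindle",.05),("spindle_tip",.05)):
    for d in tip_of("top",n)[:1]:
        o,r=ray(f,d["centre"]);print(n,o+r*(z-o[2])/r[2])
psi=1.37
for a in(psi-np.pi/2,psi+np.pi/2):
    for p in([.565,-.343,.031],[.565,-.343,.23],[.44,-.09,.036],[.52,.2,.106],[.535,.3,.106]): 
        q=ik(p,down(a));print(round(a,2),p,None if q is None else np.round(q,2))
E
```

```text
cradle (array([466.3,  35.6]), array([58.6, 75.2]), 81.8)
stand (array([550.6, 370.2]), array([130.8, 100.6]), 83.42)
rest (array([ 568.3, -301.5]), array([163.4,  53.7]), 75.27)
blue 174 (array([460.8,  32.3]), array([18. , 42.9]), 81.85)
spindle [ 0.56731458 -0.346657    0.05      ]
spindle_tip [ 0.5903423  -0.21771849  0.05      ]
-0.2 [0.565, -0.343, 0.031] [-0.66  0.7  -0.11  0.76  0.    1.11]
-0.2 [0.565, -0.343, 0.23] [-0.66  0.54  0.13  1.17  0.    1.11]
-0.2 [0.44, -0.09, 0.036] [-0.37  0.39 -0.7   0.48  0.    1.41]
-0.2 [0.52, 0.2, 0.106] [ 0.23  0.45 -0.35  0.77  0.    2.01]
-0.2 [0.535, 0.3, 0.106] [ 0.39  0.55 -0.19  0.84  0.    2.16]
2.94 [0.565, -0.343, 0.031] [-0.66  0.7  -0.11  0.76  0.   -2.03]
2.94 [0.565, -0.343, 0.23] [-0.66  0.54  0.13  1.17  0.   -2.03]
2.94 [0.44, -0.09, 0.036] [-0.37  0.39 -0.7   0.48  0.   -1.74]
2.94 [0.52, 0.2, 0.106] [ 0.23  0.45 -0.35  0.77 -0.   -1.14]
2.94 [0.535, 0.3, 0.106] [ 0.39  0.55 -0.19  0.84 -0.   -0.98]
```

```bash
python3 - <<'E'
from h import *
psi=1.345;r=down(psi-np.pi/2);g=[.566,-.344]
movep([*g,.23],r)
move_l([*g,.031],velocity=.12,until_force=8)
s=get_state();print(s["clock"],s["position"],s["contact_force"])
grab(80)
s2=get_state();print(s2["finger_gap"],s2["position"],s2["contact_force"]-np.array(s["contact_force"]))
move_l([*g,.11],velocity=.08)
s=get_state();print(s["clock"],s["finger_gap"],s["position"],s["contact_force"])
obs=[];ims=[]
c=np.array([.566,-.344,.129]);u=np.array([np.cos(psi),np.sin(psi),0])
for cam in("side","top"):
    f=grab_frame(cam);ims.append(f["img"])
    px=proj(f,np.array([c,c+.128*u]))
    d=tip_of(cam,"spindle_tip")[:2];print(cam,"expected",px.round(1).tolist(),[(x["centre"],x["score"]) for x in d])
    im=cv2.convertScaleAbs(f["img"][:,:,::-1],alpha=1.6)
    x0,y0=(px.mean(0)-[66,75]).astype(int);x0=min(x0,560-132);y0=min(y0,420-150)
    t=cv2.resize(im[y0:y0+150,x0:x0+132],(396,450),interpolation=cv2.INTER_CUBIC)
    for P in SPIN: cv2.polylines(t,[cv2.convexHull(((proj(f,place(P,[*c,psi]))-[x0,y0]+.5)*3).astype(np.int32))],True,(0,255,255),1)
    ims[-1]=t
cv2.imwrite("pics/grasp.png",np.hstack(ims))
E
```

```text
9.1667 [ 0.56653382 -0.34439475  0.03185364] [-0.0379117   1.33323191 -0.17306209]
0.2196378692819168 [ 0.56556683 -0.34384944  0.03124832] [-2.12206872 -0.42670698  4.03404474]
10.925 0.21649995359173563 [ 0.56559354 -0.34367966  0.10930063] [ 0.53890638  0.07153049 -0.43577047]
side expected [[415.0, 305.5], [378.7, 257.4]] [([377.6, 259.4], 0.96)]
top expected [[434.1, 191.9], [376.4, 187.3]] [([376.1, 188.8], 0.77)]
```

View pics/grasp.png

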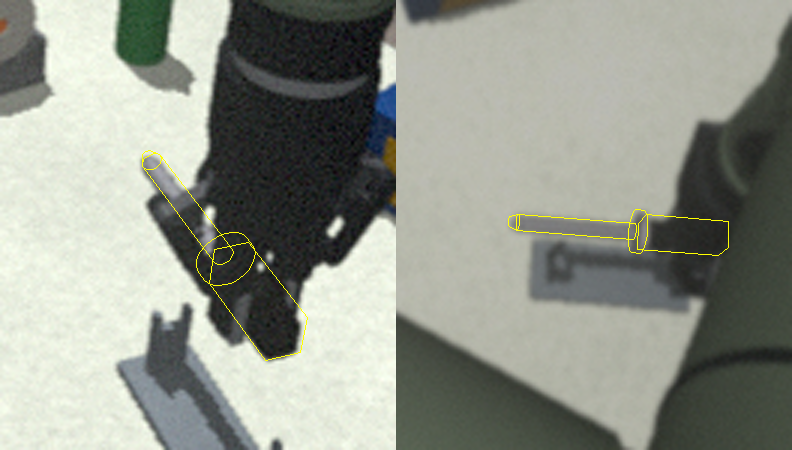

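The spindle is held with the gripper square to it, and the rod outline agrees within 1–2 px (tip at side (378,259), top (376,189)). Next I go in front of the spool bore and compare the tip and bore in the same views.

```bash
cat >> h.py <<'E'
def avg(cam,name,n=4,near=None,tol=25):
    L=[]
    for _ in range(n):
        f=grab_frame(cam);D=tip_of(cam,name)
        if near is not None: D=[d for d in D if np.hypot(*(np.array(d["centre"])-near))<tol]
        if D:L.append(D[0]["centre"])
    return f,(np.median(L,0) if L else None),(np.std(L,0).round(1) if L else None)
def tile(f,ctr,w,h,k,lines=()):
    x0,y0=(np.array(ctr)-[w/2,h/2]).astype(int);x0=np.clip(x0,0,560-w);y0=np.clip(y0,0,420-h)
    t=cv2.resize(cv2.convertScaleAbs(f["img"][y0:y0+h,x0:x0+w,::-1],alpha=1.7),(w*k,h*k),interpolation=cv2.INTER_CUBIC)
    for P in lines: cv2.polylines(t,[((proj(f,P)-[x0,y0]+.5)*k).astype(np.int32)],False,(0,255,255),1)
    return t
E
python3 - <<'E'
from h import *
psi=1.428;u=np.array([np.cos(psi),np.sin(psi),0]);r=down(psi-np.pi/2)
sp=np.array([.463,.0323,.055]);g=sp-.169*u
movep([*g[:2],.12],r)
move_l([*g[:2],.036],velocity=.1,until_force=8)
s=get_state();print(s["clock"],s["position"],s["contact_force"])
g=np.array(s["position"])+[0,0,.019];tip=g+.128*u
to=[];so=[];ts=[]
for cam,nr in(("side",(252,241)),("top",(272,266))):
    f,px,sd=avg(cam,"spindle_tip",4,proj(f:=grab_frame(cam),tip[None])[0]);e=proj(f,tip[None])[0];print(cam,"tip",px,sd,"exp",e.round(1))
    if px is not None:to.append((f,px))
    f,px,sd=avg(cam,"blue_spool",4,nr);print("spool",px,sd,"exp",proj(f,sp[None])[0].round(1));so.append((f,px))
    m=[masks(cam,"blue_spool",3,nr)];so[-1]=so[-1]+(m[0],)
    ax=np.array([g,sp+.016*u]);ts.append(tile(f,(tip+sp)@np.zeros(3) if 0 else proj(f,((tip+sp)/2)[None])[0],66,75,6,[np.array([tip,sp]),]))
if len(to)==2:print("tri tip",tri(to),"fk tip",tip)
print("tri spool",tri([x[:2] for x in so]))
for y in(1.37,1.428,1.46): print(fit([x[2] for x in so],SPOOL,[*sp,y],3))
cv2.imwrite("pics/pre.png",np.hstack(ts))
E
```

```text
13.0833 [ 0.43942289 -0.13529643  0.03634287] [ 1.33688233  0.69573908 -1.33408565]
side tip None None exp [256.8 251.9]
spool [251.5 241.6] [0.9 1.8] exp [250.1 241. ]
top tip [291.1  268.75] [1.  2.1] exp [291.  265.6]
spool [272.8 264.1] [1.4 0.7] exp [273.  265.8]
tri spool [0.46684092 0.03235234 0.05212834]
(array([0.46352694, 0.03237238, 0.05444216, 1.37      ]), np.float64(0.605464518070221))
(array([0.46337527, 0.03234694, 0.05448118, 1.428     ]), np.float64(0.5957675576210022))
(array([0.46343439, 0.03220538, 0.05468974, 1.46      ]), np.float64(0.6103600263595581))
```

View pics/pre.png

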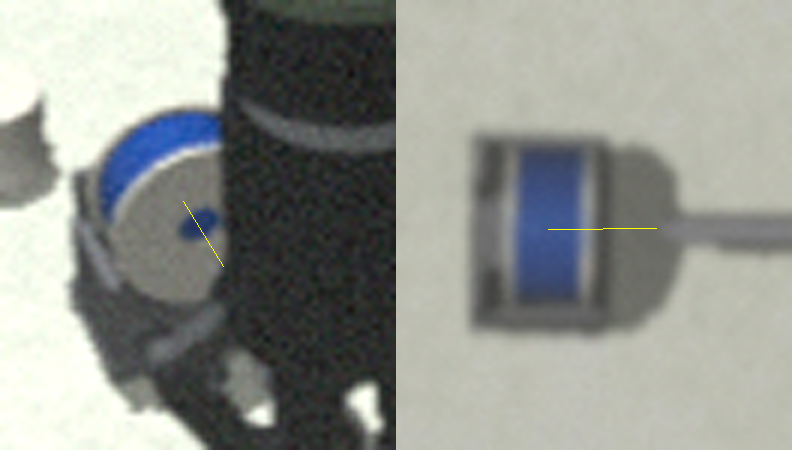

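The top view shows the rod in line with the spool's middle within about 0.5 px. In the side view the bore sits where I predicted, while the tip is hidden behind the arm. Inserting gently.

```bash
python3 - <<'E'
from h import *
psi=1.428;u=np.array([np.cos(psi),np.sin(psi),0])
p0=np.array(get_state()["position"]);p0[2]=.036
for d,v in((.05,.03),(.100,.04),(.13,.03)):
    hit=move_l(p0+d*u,velocity=v,until_force=4)
    s=get_state();e=np.array(s["position"])-p0;F=np.array(s["contact_force"])
    print(hit,s["clock"],"adv",round(e@u,4),"lat",np.round(e-(e@u)*u,4),"F",F.round(2),s["wrist_torque"])
    if hit:break
f=grab_frame("side");g=grab_frame("top")
cv2.imwrite("pics/ins.png",np.hstack([tile(f,(245,250),66,75,6),tile(g,(272,266),66,75,6)]))
E
```

```text
False 17.2 adv 0.0499 lat [ 0.0002 -0.      0.    ] F [ 1.6  -1.25 -1.  ] [-0.16598168 -0.20445578 -0.15239933]
False 18.6 adv 0.1 lat [ 0.0001 -0.      0.    ] F [ 3.39 -1.4   0.77] [-0.22758528 -0.5554457  -0.23335886]
True 19.4417 adv 0.1265 lat [ 0.0006 -0.0001  0.0001] F [ 1.18 -0.94 -0.84] [-0.12314069 -0.16694658 -0.07018213]
```

View pics/ins.png

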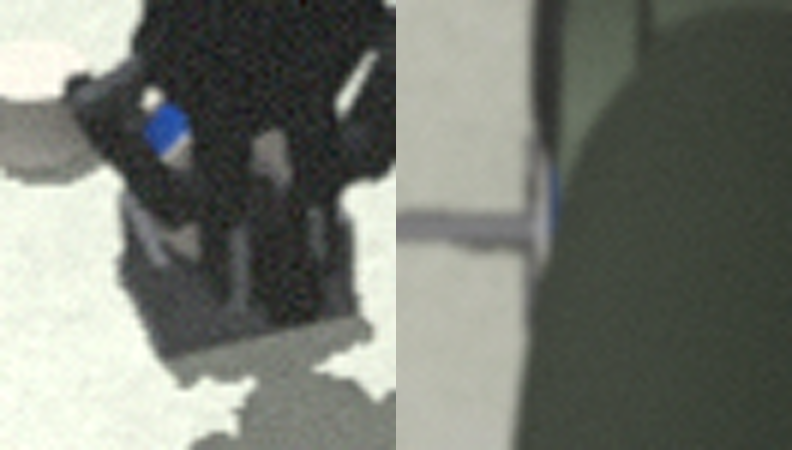

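The top view shows the rod protruding past the end posts (tip off to the left of col 240, row 263). Now confirm the collar contact, then lift. I'll check the spool, rod and stand from there.

```bash
python3 - <<'E'
from h import *
psi=1.428;u=np.array([np.cos(psi),np.sin(psi),0])
p=np.array(get_state()["position"]);F0=np.array(get_state()["contact_force"])
hit=move_l(p+.004*u,velocity=.01,until_force=4)
s=get_state();print(hit,(np.array(s["position"])-p)@u,np.array(s["contact_force"])-F0,s["clock"])
p=np.array(s["position"])-.0005*u
move_l(p+[0,0,.012],velocity=.04);print(get_state()["contact_force"])
p[2]=.036+.115; move_l(p,velocity=.08)
s=get_state();print(s["clock"],s["position"],s["contact_force"],s["wrist_torque"],s["finger_gap"])
g=np.array(s["position"])+[0,0,.019]
f=grab_frame("side");t=grab_frame("top")
mouth=np.array([.5405,.3226,.125])
circ=lambda rr,x:place(np.vstack([c:=cyl(x,x,rr)[:32],c[:1]]),[*mouth,psi])
L=[circ(22,0),circ(7,0),np.array([mouth-.05*u,mouth+.06*u])]
px=lambda f,q:proj(f,np.array(q)[None])[0]
A=[tile(f,px(f,mouth),44,50,6,L),tile(f,px(f,g+.06*u),66,50,4)]
B=[tile(t,px(t,mouth+.02*u),44,50,6,L),tile(t,px(t,g+.07*u),66,50,4,[np.array([g+.068*u,g+.128*u])])]
cv2.imwrite("pics/lift.png",np.vstack([cv2.hconcat([x,cv2.resize(y,(396,300))]) for x,y in(A,B)]))
for c,fr in(("side",f),("top",t)):
    for n in("spindle_tip","blue_spool"):print(c,n,[(np.round(d["centre"],1),round(d["score"],2)) for d in tip_of(c,n)[:2]],px(fr,g+(.128 if n[0]=="s" else .052)*u))
E
```

```text
True 0.0001071277771860642 [-0.73276746  0.23156357  2.61722082] 19.8417
[ 0.01425778  0.26436955 -1.95069924]
21.7333 [ 0.45738141 -0.01032149  0.15048705] [-0.01745591  0.42382314 -1.88068249] [-0.09043844 -0.03533073 -0.0262422 ] 0.22256242481813446
side spindle_tip [] [235.20834275 175.42540037]
side blue_spool [(array([247., 194.]), 0.71)] [246.55943602 192.38144255]
top spindle_tip [(array([231.8, 261.7]), 0.48)] [231.52068544 259.11186524]
top blue_spool [(array([268.8, 258.2]), 0.37)] [268.02801444 259.10178066]
```

View pics/lift.png

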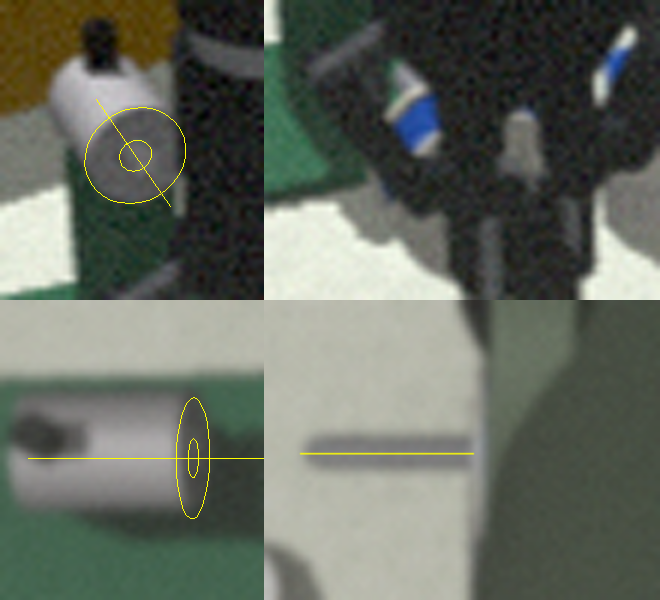

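The spool was lifted (about 1.9 N of weight) and the rod tip shows in the top view on the FK line. The barrel's centre line (tile row ~454, mouth col ~194) sits about 0.6 px above my estimate, so I shift the target about +1 mm laterally. Moving in front of the socket.

```bash
python3 - <<'E'
from h import *
psi=1.428;u=np.array([np.cos(psi),np.sin(psi),0]);n=np.array([np.sin(psi),-np.cos(psi),0])
mouth=np.array([.5405,.3226,.125])+.001*n
g=mouth-(.128+.016)*u
tgt=np.array([*g[:2],.1065]);move_l(tgt,velocity=.09)
s=get_state();print(s["clock"],s["position"],tgt,s["contact_force"])
g=np.array(s["position"])+[0,0,.0187]
f=grab_frame("side");t=grab_frame("top");px=lambda f,q:proj(f,np.array(q)[None])[0]
cv2.imwrite("pics/sock.png",np.hstack([tile(f,px(f,mouth-.04*u),50,75,8),tile(t,px(t,mouth),50,75,8,[np.array([g+.1*u,g+.128*u]),np.array([mouth,mouth+.01*u])])]))
print(px(t,mouth),px(t,g+.128*u), px(t,mouth+.001*n)-px(t,mouth),px(t,mouth+.001*u)-px(t,mouth))
E
```

```text
24.4667 [0.52098818 0.17964662 0.1066057 ] [0.52099696 0.17992333 0.1065    ] [ 0.4647046   1.09392868 -2.18697989]
[135.76465741 245.42460422] [143.19451354 245.38650354] [ 0.02572069 -0.45368883] [-4.58656305e-01  1.39999432e-04]
```

View pics/sock.png

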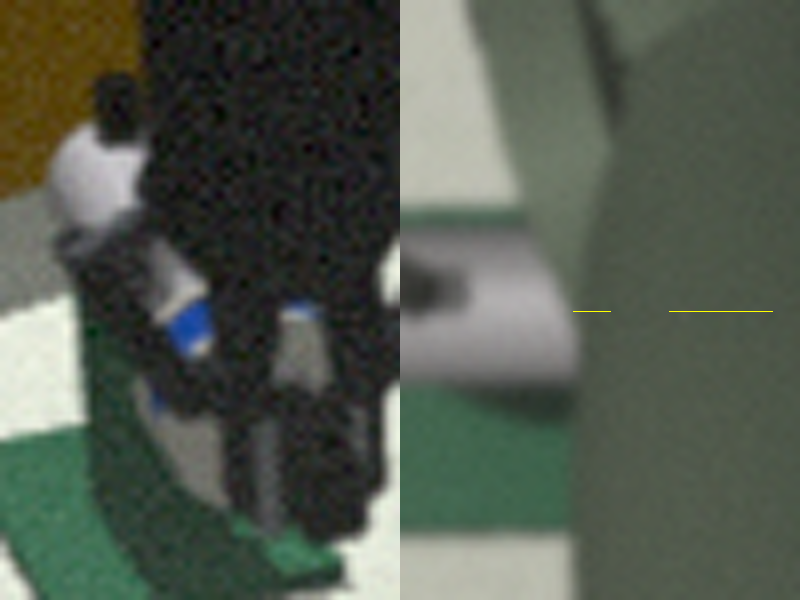

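The barrel centre (top tile row ~307) is within about 0.5 mm of the rod line once the rod's own offset is allowed for. Guarded insertion with lateral force feedback next.

```bash
cat >> h.py <<'E'
psi=1.428;u=np.array([np.cos(psi),np.sin(psi),0]);n=np.array([np.sin(psi),-np.cos(psi),0]);B=np.array([u,n,[0,0,1]])
def force(k=6):
    L=[]
    for _ in range(k): sleep(.02);L.append(get_state()["contact_force"])
    return B@np.mean(L,0)
E
python3 - <<'E'
from h import *
p0=np.array([.52099,.17975,.1065]);F0=force();print("F0",F0.round(2))
lat=np.zeros(2);adv=0.
tgts=list(np.r_[.012,np.arange(.016,.052,.004)])
for d in tgts:
    hit=move_l(p0+d*u+lat[0]*n+[0,0,lat[1]],velocity=.025,until_force=5)
    s=get_state();F=force()-F0;e=B@(np.array(s["position"])-p0)
    print(hit,round(s["clock"],2),(e*1e3).round(1),"F(u,n,z)",F.round(2),(lat*1e3).round(2))
    if hit or F[0]<-5:break
    if np.abs(F[1:]).max()>1.5: lat+=np.clip(F[1:]*.00012,-.0004,.0004)
E
```

```text
F0 [-0.02  0.01 -1.89]
False 25.29 [12.1 -0.1 -0. ] F(u,n,z) [-0.29 -0.18 -0.1 ] [0. 0.]
False 25.7 [16.1  0.1  0. ] F(u,n,z) [-0.42 -0.16 -0.22] [0. 0.]
False 26.11 [20.2  0.   0. ] F(u,n,z) [-0.01 -0.01  0.16] [0. 0.]
False 26.52 [24.1  0.3  0.1] F(u,n,z) [-0.17  1.1  -0.07] [0. 0.]
False 26.93 [28.5  0.4  0.2] F(u,n,z) [ 0.38  1.87 -0.13] [0. 0.]
False 27.33 [32.3  0.4  0. ] F(u,n,z) [ 0.24  2.02 -0.18] [ 0.22 -0.02]
False 27.74 [36.3  0.5 -0. ] F(u,n,z) [0.45 1.91 0.17] [ 0.47 -0.04]
False 28.15 [40.4  0.6 -0.1] F(u,n,z) [0.44 1.19 0.19] [ 0.7  -0.02]
False 28.56 [44.3  0.6 -0.1] F(u,n,z) [1.03 1.43 0.48] [ 0.7  -0.02]
False 28.97 [48.3  0.6 -0. ] F(u,n,z) [ 0.52  1.27 -0.07] [ 0.7  -0.02]
```

Sliding in cleanly with side forces under 2 N. Now I feel for the stop, then push with a force loop.

```bash
python3 - <<'E'
from h import *
p0=np.array([.52099,.17975,.1065])+.0008*n
F0=np.array([.3,1,-1.89])
hit=move_l(p0+.08*u,velocity=.010,until_force=4)
s=get_state();F=force()-F0;e=B@(np.array(s["position"])-p0)
print(hit,round(s["clock"],2),(e*1e3).round(1),F.round(2))
if hit:
    a=e[0];t_ok=0;t=s["clock"]
    for i in range(60):
        F=force(4)-F0;c=get_state()["clock"];print(round(c,2),round(a*1e3,2),F.round(1))
        if -11.5<F[0]<-8.8: t_ok+=c-t
        else:
            t_ok=0
        t=c
        if t_ok>1.6 or F[0]<-14 or c>46 : break
        err=10+F[0]
        if abs(err)>.8: a+=np.clip(err*.00008,-.0004,.0004);move_l(p0+a*u,velocity=.01)
    print("held",t_ok,B@(np.array(get_state()["position"])-p0))
E
```

```text
True 30.42 [57.2 -0.1 -0.5] [ 0.05 -0.11  3.23]
30.58 57.22 [0.3 0.1 4.4]
30.98 57.62 [-2.4  0.1  3. ]
31.29 58.02 [-5.9 -0.5  2.8]
31.61 58.34 [-5.8  0.5  3.5]
31.93 58.68 [-7.4 -0.   3.5]
32.24 58.89 [-8.  -0.4  3.8]
32.56 59.05 [-8.9  0.2  4. ]
32.88 59.14 [-8.9 -0.7  4.5]
33.19 59.23 [-9.2 -0.5  4.6]
33.51 59.3 [-9.6  0.2  4.4]
33.58 59.3 [-9.4 -0.5  4.3]
33.64 59.3 [-9.6 -0.4  4.2]
33.71 59.3 [-9.7  0.1  4.2]
33.77 59.3 [-9.9 -0.4  4.6]
33.84 59.3 [-9.5 -0.5  4.1]
held 1.6000000000000014 [ 0.05729923 -0.00020373 -0.00018052]
```

Contact is solid at 57.3 mm advance (about 40 mm deep, in the stop's range), but the 4 N vertical component could mean a wedge. To rule that out I'll back off 3 mm, relieve it sideways, re-touch and repeat the push.

```bash
python3 - <<'E'
from h import *
p0=np.array([.52099,.17975,.1065])+.0008*n
move_l(p0+.054*u,velocity=.02)
z=0.;l=0.
F0=np.array([.3,0,-1.89])
for i in range(4):
    F=force(4)-F0;s=get_state();print("free",round(s["clock"],2),(B@(np.array(s["position"])-p0)*1e3).round(2),F.round(2),round(z*1e3,2))
    if abs(F[2])<1 and abs(F[1])<1.2:break
    z+=np.clip(F[2]*.00015,-.0005,.0005);l+=np.clip(F[1]*.00012,-.0003,.0003);move_l(p0+.054*u+l*n+[0,0,z],velocity=.02)
p0=p0+l*n+[0,0,z]
F0=force(4)*[1,1,1]
hit=move_l(p0+.075*u,velocity=.010,until_force=4)
s=get_state();F=force(4)-F0;e=B@(np.array(s["position"])-p0);print(hit,round(s["clock"],2),(e*1e3).round(2),F.round(2))
if hit:
    a=e[0];t_ok=0;t=s["clock"];Fs=[]
    for i in range(40):
        F=force(4)-F0;c=get_state()["clock"];print(round(c,2),round(a*1e3,2),F.round(1))
        if -11.5<F[0]<-8.8: t_ok+=c-t
        else: t_ok=0
        t=c
        if t_ok>1.7 or F[0]<-14 or c>47: break
        err=10+F[0]
        if abs(err)>.5: a+=np.clip(err*.00015,-.0005,.0005);move_l(p0+a*u,velocity=.015)
    s=get_state();print("held",t_ok,(B@(np.array(s["position"])-p0)*1e3).round(2))
E
```

```text
free 34.33 [ 5.435e+01 -6.000e-02 -4.000e-02] [-0.12  0.95  1.34] 0.0
free 34.64 [54.09 -0.08  0.09] [ 0.41  0.82 -0.19] 0.2
True 35.48 [57.16 -0.14 -0.49] [-0.74  0.85  3.87]
35.61 57.16 [0.1 0.5 4. ]
35.96 57.66 [-3.2  0.1  2.8]
36.27 58.16 [-5.  -0.2  2.8]
36.59 58.66 [-7.2  0.6  3. ]
36.91 59.08 [-8.5 -0.4  4.1]
37.23 59.3 [-8.8 -0.3  4.6]
37.54 59.48 [-9.3  0.1  4.7]
37.86 59.58 [-10.1  -0.8   4.1]
37.92 59.58 [-10.   -0.3   4.1]
37.99 59.58 [-9.5  0.   4.2]
38.06 59.58 [-9.8 -0.2  4.9]
38.12 59.58 [-9.8 -0.3  4.6]
38.19 59.58 [-10.3  -0.1   4.4]
38.26 59.58 [-9.3 -0.6  4.1]
38.58 59.69 [-10.5  -0.1   5. ]
38.64 59.69 [-10.1  -0.1   4.9]
38.71 59.69 [-10.2  -0.2   5.1]
38.77 59.69 [-10.1  -0.8   5.1]
38.84 59.69 [-9.9 -0.6  4.7]
38.91 59.69 [-10.2  -0.    4.6]
38.98 59.69 [-10.3  -0.2   4.1]
held 1.75 [57.23 -0.27 -0.27]
```

Same depth (57.2 mm) twice, so it is the stop, and the second push held about 10 N for 1.7 s. Ease off, release and retreat.

```bash
python3 - <<'E'
from h import *
p0=np.array([.52099,.17975,.1067])+.0008*n
move_l(p0+.0575*u+[0,0,.0002],velocity=.02)
print(force(4))
let_go();s=get_state();print(s["clock"],s["finger_gap"],np.array(s["contact_force"]).round(2))
p=np.array(s["position"])
hit=move_l(p+[0,0,.13],velocity=.1,until_force=6);print(hit,get_state()["clock"],get_state()["position"])
set_joints(np.array(get_state()["q"])+[-.9,0,0,0,0,0])
s=get_state();print(s["clock"],np.array(s["contact_force"]).round(2))
f=grab_frame("side");t=grab_frame("top");px=lambda f,q:proj(f,np.array(q)[None])[0]
g=p0+.0573*u+[0,0,.0187];L=[np.array([g-.03*u,g+.08*u])]
cv2.imwrite("pics/end.png",np.hstack([tile(f,px(f,g+.03*u),66,75,6),tile(t,px(t,g+.05*u),66,75,6,L)]))
for fr,c in((f,"side"),(t,"top")): print(c,[(nm,[np.round(d["centre"],1).tolist() for d in tip_of(c,nm)[:1]]) for nm in("spindle","blue_spool","orange_spool","jar","ointment_pot")],px(fr,g),px(fr,g+.052*u))
E
```

```text
[-3.2129663   1.09409247 -0.23842268]
39.9583 1.0021909560369986 [ 0.04 -0.11 -0.21]
False 41.4083 [0.52955937 0.23649191 0.23619204]
43.2417 [ 0.57  0.25 -0.62]
side [('spindle', [[234.5, 171.9]]), ('blue_spool', [[231.7, 159.5]]), ('orange_spool', [[328.9, 212.2]]), ('jar', [[276.9, 200.8]]), ('ointment_pot', [])] [235.09824728 165.08035903] [228.79286153 155.99339418]
top [('spindle', [[182.8, 239.6]]), ('blue_spool', [[155.2, 241.1]]), ('orange_spool', [[254.1, 185.1]]), ('jar', [[185.0, 208.7]]), ('ointment_pot', [[219.2, 282.5]])] [175.59226077 245.0126034 ] [151.73461737 245.01990584]
```

View pics/end.png

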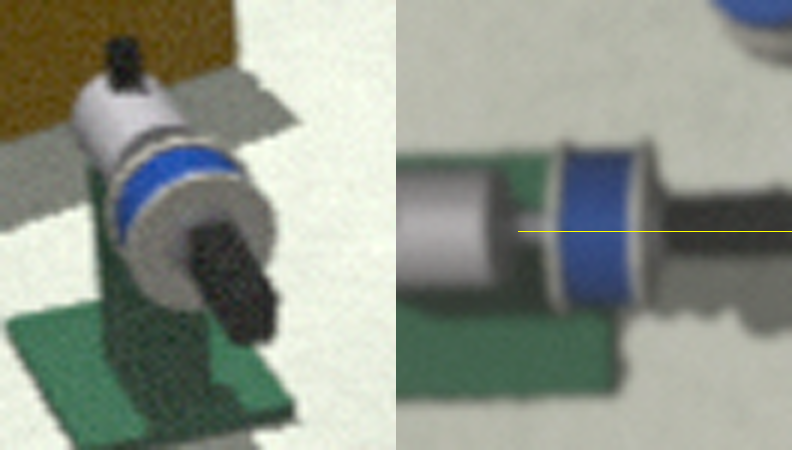

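```bash
python3 -c "
from cell import *
sleep(.3);print(get_state()['clock'],get_state()['contact_force']);sign_off()"
```

```text
44.1417 [-0.21150345 -1.01324828  0.11438345]
the job is handed in; nothing more can be done
```

I handed the job in at 44 s of robot time. The spindle is in the stand's socket with the blue spool hanging on it, and the gripper is open and clear.

- **Pick-up and spool:** I gripped the spindle by its black grip and slid the rod through the blue spool until it met resistance at 4 N. I then lifted the spool out without gripping it; the force reading showed about 1.9 N of weight.
- **Socket:** The rod slid in with side forces of 2 N or less and stopped firmly at 57.2 mm of travel. I backed off 3 mm and touched again to rule out a jam; it stopped at the same place.
- **Push:** I held 9–10 N for 1.6 s the first time and about 10 N for 1.7 s the second. I eased to about 3 N, still on the stop, before letting go. Forces read during the insertion and pushes stayed at about 10–11 N.
- **Final picture:** The spool sits against the collar and the rod is in the socket. The networks put the orange spool and jar within about 3–4 px of where they were at the start, which I take as detection noise. They found the ointment pot only in the top view, at its starting place.

Checks that were unclear or disagreed:
- **Depth:** The arm's position and the pictures differ by about 3 mm along the rod. They put the tip 38–41 mm inside the mouth, at the shallow end of the stop's 38–52 mm range.
- **Upward force:** About 4 N of upward force showed at the stop during both pushes. I put it down to the arm settling about 0.5 mm as it halted.
- **Side view:** The side camera could not see the rod tip during either insertion, so alignment relied on the top view and on feel.

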